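# Close the swing arms over the hinge

### The job

Secure the old hinge in its cleaning jig: with a fingertip, gently push the upright peg of each swing arm, one after the other, until both arms point straight at each other, in one line across the hinge, with a rubber pad over the middle of each leaf. Nothing stops the arms there, so do not push them past. Do not grip or lift anything: the hinge stays lying in its nest and the knobs and other loose things stay where they are.

Things in the scene. Friction and masses are not known exactly. Their poses are not given: they have to be found in the camera images.
- jig: plywood jig screwed to the table (immovable), 100 mm (its x) by 220 mm (its y), 18 mm thick. Origin: centre of its underside, at table height z = 0; x points away from the robot, y to the robot's left, turned by some yaw. On its middle a nest (inside 70 x 66 mm, strips 6 mm wide, 5 mm high) holds the hinge; the swing arms' pivots are at y = +75 and -75 mm, x = 0
- swing_left (a joint): angle (rad) of the left aluminium swing arm. 0: it points from its pivot straight at the other pivot. It grows as the arm opens towards the jig's +x (pi/2: along +x); starts at 0.9 to 2.2. Range -1.2 to 2.7: no stop at 0, it can be pushed past. Stiff pivot: about 2 N at the peg moves it, and it stays where it is left
- swing_right (a joint): the same for the right swing arm, the mirror image: 0: it points straight at the other pivot; grows as it opens towards the jig's +x; starts at 0.9 to 2.2, range -1.2 to 2.7, no stop at 0, same stiffness, stays where it is left
- peg_left (a point): centre of the top of the upright steel push peg on the left arm: 10 mm in diameter, a free-turning roller sleeve (its foot is 13 mm wide, 2 mm high), 45 mm from the pivot axis, standing from 35 to 60 mm above the table
- peg_right (a point): the same for the right arm's push peg
- pivot_left (a point): point on the left arm's vertical pivot axis, 28 mm above the table. The arm is 16 mm wide (22 mm round the pivot), reaches 66 mm from this axis, and lies from 28 to 35 mm above the table; a rubber pad, 13 mm in diameter, is under it 56 mm from the axis; the pivot bolt's head reaches 42 mm above the table
- pivot_right (a point): point on the right arm's vertical pivot axis, 28 mm above the table; the right arm has the same sizes
- hinge: cast butt hinge lying open and loose in the jig's nest, 70x60 mm, leaves about 2 mm and knuckle 7 mm thick. Its origin is on its underside, near its middle; its pin lies along the jig's x, so one leaf is to the left and one to the right. The closed arms pass over it without touching
- knob_pale: small round pale wooden drawer knob, 30 mm wide, 32 mm tall, loose, stands on the table close to the jig; a bystander. Origin: centre of its underside
- knob_dark: small dark wooden drawer knob, 38 mm wide, 30 mm tall, loose, stands on the table close to the jig; a bystander. Origin: centre of its underside
- padlock: small brass padlock lying on the table at the left near the vice, 65x42x18 mm, loose; a bystander. Origin: centre of its underside
- tape_measure: tape measure, 34x72x58 mm, standing at the far left near the table's front edge, loose; a bystander. Origin: centre of its underside
- castor_c: old furniture castor with a square foot plate, 46x40x60 mm, loose, at the back of the table, left of the middle, near the white carton and the parts bin; a bystander. Origin: centre of its underside
There are look-alikes about, which are no part of the job. There is more than one size of the hinge; the job needs the larger.

How it is judged:
By the outcome, as a careful person would: the job done as asked, in the order asked, and still so for the second after the job is handed in, with the robot touching nothing.
It also fails if it takes over 48 s, if anything falls off the work surface, if the arm or the gripper's body presses on something with over 40 N, if the wrist force passes 120 N, or if a joint passes its speed limit or range.

### The arm

A 6-joint arm with a two-finger parallel gripper is mounted at the origin on a cart in front of the work surface, level with it; the furniture and walls round the work are solid. World frame = base frame: x ahead of the robot, y to its left, z up, the work surface at z = 0. Lengths are in m, angles in rad, forces in N, time in s.
With the tool pointing down it reaches from about 0.25 to 0.725 m from the base axis. Payload 4 kg.
Tool frame: the origin (TCP) lies midway between the tips of the shut fingers; the grasp point (between the pads) lies 19 mm behind it; z points along the fingers, y is the line along which they close (so a half turn about z gives the same grasp; the last joint's range is limited). The gripper opens to 85 mm and grips with 20 to 120 N. Pads are 22 mm wide; open, the fingers measure 114 mm over their backs; the gripper's body (76 mm by 85 mm) begins 54 mm behind the grasp point. The pads swing forward as they close: fully open they stand 13 mm farther back than shut.
Start: joints at [-1.238, 0.241, 0.005, 1.335, 0, 1.571], TCP at [0.163, -0.473, 0.231] pointing down, gripper open.
Joint ranges: [-2.72, 2.72], [-1.05, 1.87], [-1.09, 1.28], [-1.99, 2.15], [-1.42, 1.44], [-3.14, 3.14]. Speed limits (rad/s): [2.79, 2.79, 3.14, 3.14, 3.14, 3.14].

### API

Orientations are given as a unit quaternion [x, y, z, w].
In Python, from workcell import bot, camera, job_done gives the robot as it stands.
- The arm moves only by the tool carry_out, never from a script. Its argument "plan" is a list of rows, each an object of numbers: "dx", "dy", "dz": the shift along the tool's x, y, z in mm; "twist": the turn about the tool's z in degrees; "fingers": the closure, from -1 (fully open) to 1 (shut). In form: [{"dx": .., "dy": .., "dz": .., "twist": .., "fingers": ..}, ...]. A call has exactly 5 rows; each row is the pose to reach, as a shift and turn from the pose commanded when the call began, along the tool's axes at that moment; what a row does not reach only later rows make up. A row lasts 1/12 s, in which the tool goes at most 41.7 mm and 7.16 degrees, less where a joint would pass 70% of its speed; a pose out of reach is approached as far as the arm can. A call with a gripper value outside its range is refused whole. The fingers move at their own pace and stop on an object; the grip force is fixed at half the most. Time passes only in rows, so rows that repeat a pose let the fingers close, or fill a call up. It gives the time, the measured TCP pose, the force, the opening and the grip force at its end, in the units of the state.
- bot.get_obs(): the state, without advancing time (a new reading comes with each control period).
- camera(name): name is "scene" or "top" or "wrist"; returns a dict with "image" (384x512x3 uint8, red, green, blue), "intrinsics" (3x3 intrinsics, pixels), "eye" and "attitude" of the camera in the world. Camera axes: x right, y down, z forward; pixel columns grow to the right and rows downward; lengths in m; the calibration is good to about 2 mm. A picture is of the moment at which its call begins. There is no depth.
- job_done(): hands the job in; it is judged then, once.
The state is a dict: "clock": time; "joint_pos": joint angles; "joint_vel": joint speeds; "tau": joint torques, N m; "eef_pos": TCP position; "tool_rot": TCP orientation; "ft_force": force on the tool from outside, world axes, zero at the start; "ft_torque": the same for the moment, N m; "grip_width": finger opening in m; "grasp_force": force on a finger pad.
Only numpy, scipy, OpenCV 4.12 (cv2) and the standard library are available. Lean on these libraries where they do the work, as an engineer would, in place of code of your own. Each camera call takes 0.05 s, during which the arm holds its last target. There are 200 camera calls.

## Working session

There is one attempt and no reset: what is moved stays moved. The work goes in short steps, Python scripts to look and compute and a tool call to move; the robot and the scene stay as the last step left them, time stands still between calls to the robot, and variables do not carry over. Pictures are saved under pics/ and viewed, at most 10 in all, crops included, and the job is handed in when it is done.

Besides the shell and the picture viewer there is one more tool, called after "Request:" by a JSON object that holds its "fn" and its "kwargs". carry_out: Moves the arm, as the interface text tells. Its arguments: {"type":"object","properties":{"plan":{"type":"array","items":{"type":"object","properties":{"dx":{"type":"number"},"dy":{"type":"number"},"dz":{"type":"number"},"twist":{"type":"number"},"fingers":{"type":"number"}}}}},"required":["plan"]}

```bash
ls; mkdir -p pics; cat > h.py <<'E'
import numpy as np, cv2, json, pickle
from workcell import bot, camera, job_done
from scipy.spatial.transform import Rotation as R
def snap(name,tag):
    c=camera(name); pickle.dump(c,open(f'pics/{tag}.pkl','wb')); cv2.imwrite(f'pics/{tag}.png',c['image'][:,:,::-1]); return c
def load(tag): return pickle.load(open(f'pics/{tag}.pkl','rb'))
def att(c):
    a=np.array(c['attitude']); return a if a.shape==(3,3) else R.from_quat(a).as_matrix()
def ray(c,u,v):
    d=att(c)@np.linalg.inv(c['intrinsics'])@np.array([u,v,1.]); return np.array(c['eye']),d
def onz(c,u,v,z):
    e,d=ray(c,u,v); return e+d*(z-e[2])/d[2]
def proj(c,p):
    q=np.array(c['intrinsics'])@att(c).T@(np.array(p)-np.array(c['eye'])); return q[:2]/q[2]
def tri(obs):
    A=np.zeros((3,3));b=np.zeros(3)
    for c,u,v in obs:
        e,d=ray(c,u,v); d=d/np.linalg.norm(d); P=np.eye(3)-np.outer(d,d); A+=P;b+=P@e
    return np.linalg.solve(A,b)
E
python3 - <<'E'
from h import *
for n in ['top','scene']:
    c=snap(n,n+'0'); print(n,c['eye'],c['attitude'],c['intrinsics'])
a=cv2.imread('pics/top0.png');cv2.imwrite('pics/top0b.png',cv2.resize(a,(800,600),interpolation=cv2.INTER_CUBIC))
print(bot.get_obs())
E
```

```text
pics
top [0.43639762 0.1154187  1.03852769] [ 0.70655099 -0.70531446  0.03322666 -0.04704472] [[473.20107363   0.         246.51692705]
 [  0.         473.20107363 195.60316551]
 [  0.           0.           1.        ]]
scene [-0.06966443  0.50659201  0.53588258] [-0.41755356  0.76788038 -0.42465995  0.23595058] [[416.89891524   0.         255.31680491]
 [  0.         416.89891524 189.73135697]
 [  0.           0.           1.        ]]
{'clock': 0.1, 'joint_pos': array([-1.23798023e+00,  2.41324664e-01,  3.85550208e-03,  1.33521289e+00,
       -3.30756545e-05,  1.57079097e+00]), 'joint_vel': array([ 0.00133546, -0.00134139,  0.00577902, -0.00010636,  0.00012836,
       -0.00072188]), 'tau': array([-1.93020728e-04, -3.73137903e+01,  2.53010166e+01,  1.08308962e-02,
        1.34190429e-05,  2.68126492e-06]), 'eef_pos': array([ 0.16315641, -0.47202521,  0.23050715]), 'tool_rot': array([ 9.86185218e-01,  1.65643674e-01, -1.72483876e-04, -9.27100314e-04]), 'ft_force': array([-0.21635017, -0.28665023,  0.44040983]), 'ft_torque': array([ 0.0141883 , -0.01891461, -0.04569866]), 'grasp_force': 0.0, 'grip_width': 0.08521371334427366}
```

View pics/top0b.png

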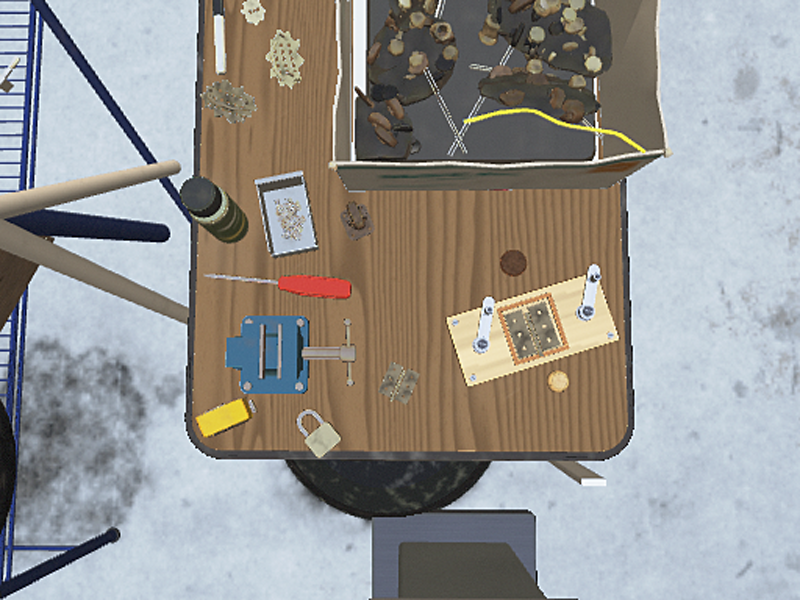

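View pics/scene0.png

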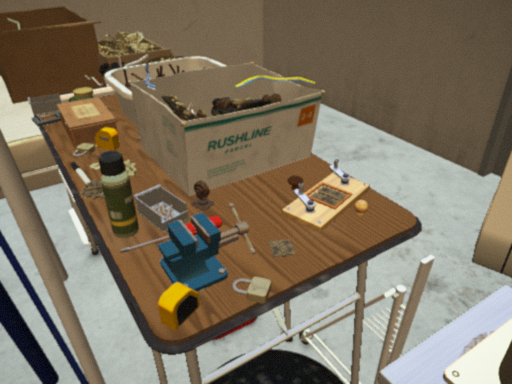

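The top view (800x600) shows the jig around (532,330), with its pivots at about (481,345) and (586,313). Both arms are open towards +x. The dark knob is at (513,263) and the pale knob at (558,381). Next I'll enlarge crops of both views.

```bash
python3 - <<'E'
from h import *
a=cv2.imread('pics/top0.png')[150:260,270:410]; b=cv2.imread('pics/scene0.png')[145:235,275:385]
A=cv2.resize(a,None,fx=5.7,fy=5.4545,interpolation=cv2.INTER_CUBIC);print(A.shape)
cv2.imwrite('pics/ta.png',A)
B=cv2.resize(b,None,fx=6.6,fy=6.6,interpolation=cv2.INTER_CUBIC);cv2.imwrite('pics/sa.png',B);print(B.shape)
E
```

```text
(600, 798, 3)
(594, 726, 3)
```

View pics/ta.png

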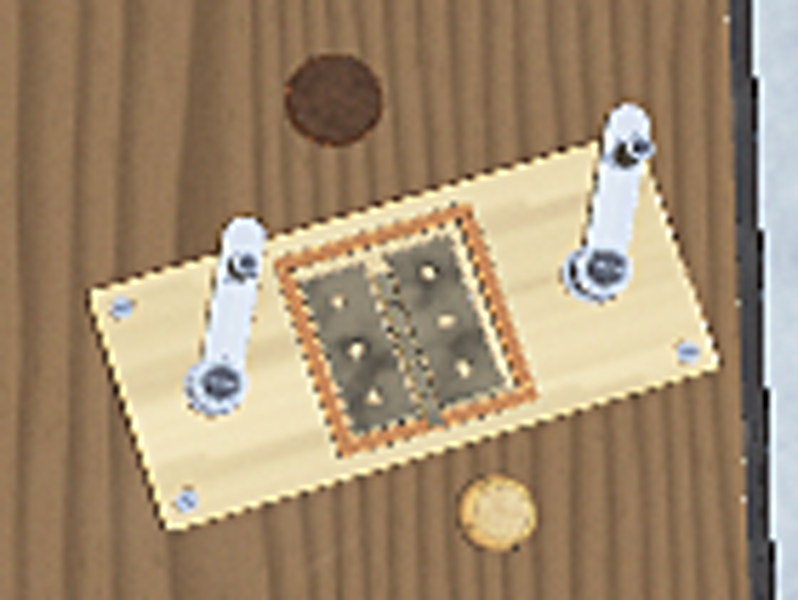

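View pics/sa.png

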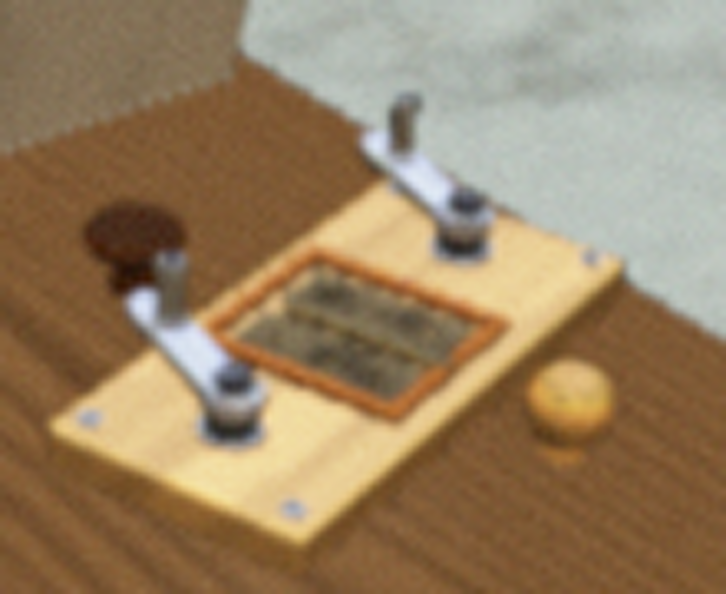

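```bash
cat >> h.py <<'E'
def T(u,v): return (270+(u+.5)/5.7-.5,150+(v+.5)/5.4545-.5)
def S(u,v): return (275+(u+.5)/6.6-.5,145+(v+.5)/6.6-.5)
E
python3 - <<'E'
from h import *
np.set_printoptions(precision=4,suppress=True)
t=load('top0');s=load('scene0')
for n,a,b,z in [('pivL',(220,383),(235,373),.042),('pivR',(605,268),(468,198),.042),('pegL',(247,262),(172,257),.06),('pegR',(640,148),(406,101),.06),
  ('cFL',(92,292),(52,428),.018),('cNL',(168,530),(302,545),.018),('cNR',(720,368),(624,265),.018),('sc1',(120,308),(90,418),.018),('sc2',(186,500),(293,510),.018),('sc3',(687,352),(592,258),.018)]:
    print(n,tri([(t,*T(*a)),(s,*S(*b))]),onz(t,*T(*a),z),onz(s,*S(*b),z))
for n,a,z in[('dark',(334,100),.03),('pale',(499,513),.025),('FLcorner',(92,292),.018)]: print(n,onz(t,*T(*a),z))
E
```

```text
pivL [0.4993 0.0053 0.0402] [0.4989 0.0053 0.042 ] [0.4974 0.0075 0.042 ]
pivR [ 0.5438 -0.138   0.0394] [ 0.5436 -0.1373  0.042 ] [ 0.5405 -0.1348  0.042 ]
pegL [ 0.5443 -0.0028  0.059 ] [ 0.5439 -0.0031  0.06  ] [ 0.5433 -0.0014  0.06  ]
pegR [ 0.5885 -0.1472  0.0567] [ 0.5877 -0.1467  0.06  ] [ 0.5842 -0.1423  0.06  ]
cFL [0.5371 0.0507 0.0138] [0.5365 0.0507 0.018 ] [0.5324 0.0547 0.018 ]
cNL [0.4428 0.0224 0.0128] [0.4427 0.0228 0.018 ] [0.4378 0.0273 0.018 ]
cNR [ 0.5076 -0.186   0.0134] [ 0.5067 -0.1853  0.018 ] [ 0.503  -0.1791  0.018 ]
sc1 [0.5303 0.0403 0.0178] [0.5301 0.0401 0.018 ] [0.5302 0.0407 0.018 ]
sc2 [0.4547 0.0161 0.0165] [0.4544 0.0159 0.018 ] [0.4535 0.0177 0.018 ]
sc3 [ 0.513  -0.1732  0.0179] [ 0.513  -0.1732  0.018 ] [ 0.5129 -0.173   0.018 ]
dark [ 0.6115 -0.0403  0.03  ]
pale [ 0.4496 -0.0996  0.025 ]
FLcorner [0.5365 0.0507 0.018 ]
```

Request:
{"fn": "carry_out", "kwargs": {"plan": [{"dx":34,"dy":-20,"dz":0,"twist":0,"fingers":1},{"dx":68,"dy":-40,"dz":0,"twist":0,"fingers":1},{"dx":102,"dy":-60,"dz":0,"twist":0,"fingers":1},{"dx":136,"dy":-80,"dz":0,"twist":0,"fingers":1},{"dx":170,"dy":-100,"dz":0,"twist":0,"fingers":1}]}}

```text
clock: 0.52
eef_pos: [0.2918, -0.3209, 0.2309]
tool_rot: [0.986, 0.165, -0.0, -0.0]
ft_force: [0.6, -1.2, -0.0]
grip_width: 0.026
grasp_force: 0.0
```

Request:
{"fn": "carry_out", "kwargs": {"plan": [{"dx":34,"dy":-20,"dz":0,"twist":0,"fingers":1},{"dx":68,"dy":-40,"dz":0,"twist":0,"fingers":1},{"dx":102,"dy":-60,"dz":0,"twist":0,"fingers":1},{"dx":136,"dy":-80,"dz":0,"twist":0,"fingers":1},{"dx":170,"dy":-100,"dz":0,"twist":0,"fingers":1}]}}

```text
clock: 0.93
eef_pos: [0.42, -0.1706, 0.2311]
tool_rot: [0.986, 0.166, -0.0, -0.0]
ft_force: [-0.0, -1.6, 0.2]
grip_width: -0.0003
grasp_force: 0.0
```

Request:
{"fn": "carry_out", "kwargs": {"plan": [{"dx":34,"dy":-20,"dz":0,"twist":0,"fingers":1},{"dx":68,"dy":-40,"dz":0,"twist":0,"fingers":1},{"dx":102,"dy":-60,"dz":0,"twist":0,"fingers":1},{"dx":110,"dy":-65,"dz":0,"twist":0,"fingers":1},{"dx":110,"dy":-65,"dz":0,"twist":0,"fingers":1}]}}

```text
clock: 1.35
eef_pos: [0.5033, -0.0727, 0.2304]
tool_rot: [0.986, 0.168, -0.0, -0.0]
ft_force: [-0.5, 0.3, -0.1]
grip_width: 0.0003
grasp_force: 0.0
```

```bash
python3 - <<'E'
from h import *
o=bot.get_obs();print(o['clock'],o['eef_pos'],o['joint_pos'],R.from_quat(o['tool_rot']).as_matrix(),o['ft_force'],o['grip_width'])
c=snap('wrist','w1');print(c['eye'],c['attitude'])
for n,p in [('pegL',(.5443,-.0028,.06)),('pegR',(.588,-.147,.06)),('pivL',(.499,.0053,.042))]: print(n,proj(c,p))
t=snap('top','t1')
E
```

```text
1.35 [ 0.50326035 -0.07272117  0.2303981 ] [-1.43687828e-01  2.58712184e-01  2.65070324e-02  1.33970925e+00
  3.03317637e-04  2.66030286e+00] [[ 9.43551271e-01  3.31224802e-01 -1.06312299e-03]
 [ 3.31225416e-01 -9.43551542e-01  4.60293852e-04]
 [-8.50650599e-04 -7.86444204e-04 -9.99999329e-01]] [-0.54834175  0.27037208 -0.11016517] 0.00026661117751670277
[ 0.56748743 -0.05117445  0.37296455] [ 0.80806653 -0.57294379 -0.07968455  0.11141934]
pegL [205.11934859 121.96479017]
pegR [338.26342937 127.85920598]
pivL [190.7732192  155.30102683]
```

View pics/w1.png

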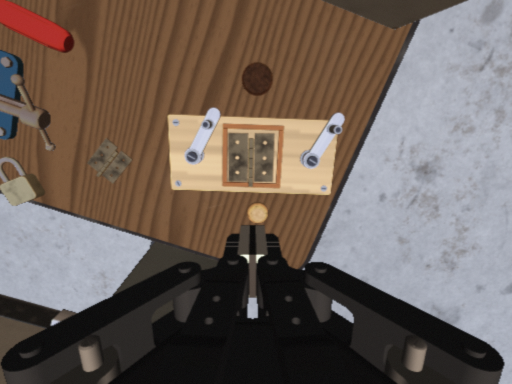

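The wrist view shows pegs at about (209,124) and (338,127) and pivots at (194,156) and (311,159). I'll enlarge it to measure these more accurately.

```bash
python3 - <<'E'
from h import *
a=cv2.imread('pics/w1.png')[95:255,160:350]
cv2.imwrite('pics/w1a.png',cv2.resize(a,None,fx=4,fy=3.75,interpolation=cv2.INTER_CUBIC)[:600])
E
```

```text
(no output)
```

View pics/w1a.png

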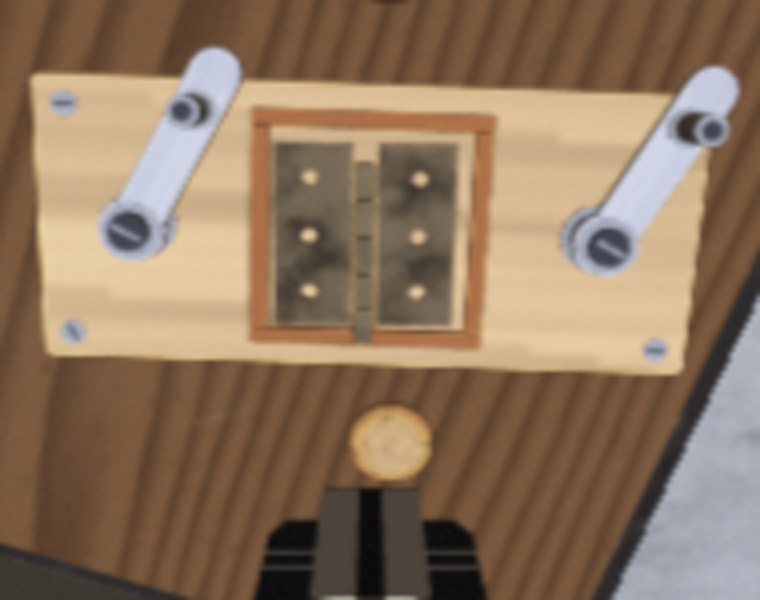

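```bash
python3 - <<'E'
from h import *
np.set_printoptions(precision=4,suppress=True)
t=load('top0');s=load('scene0');w=load('w1')
W=lambda x,y:(160+(x+.5)/4-.5,95+(y+.5)/3.75-.5)
print(w['intrinsics'])
P={}
for n,a,b,cc,z in [('pivL',(220,383),(235,373),(128,232),.042),('pivR',(605,268),(468,198),(606,247),.042),('pegL',(247,262),(172,257),(184,110),.06),('pegR',(640,148),(406,101),(713,130),.06),('sc1',(120,308),(90,418),(63,103),.018),('sc2',(186,500),(293,510),(73,331),.018),('sc3',(687,352),(592,258),(655,350),.018)]:
    P[n]=tri([(t,*T(*a)),(s,*S(*b)),(w,*W(*cc))])
    print(n,P[n],onz(t,*T(*a),z)[:2],onz(s,*S(*b),z)[:2],onz(w,*W(*cc),z)[:2])
tip=proj(w,bot.get_obs()['eef_pos']); print('tip',tip, np.linalg.norm(np.array(w['eye'])-bot.get_obs()['eef_pos']))
E
```

```text
[[268.7885   0.     252.1326]
 [  0.     268.7885 192.3292]
 [  0.       0.       1.    ]]
pivL [0.4986 0.005  0.0404] [0.4989 0.0053] [0.4974 0.0075] [0.4979 0.0039]
pivR [ 0.5429 -0.1375  0.0403] [ 0.5436 -0.1373] [ 0.5405 -0.1348] [ 0.5421 -0.1371]
pegL [ 0.5435 -0.0031  0.0593] [ 0.5439 -0.0031] [ 0.5433 -0.0014] [ 0.5424 -0.004 ]
pegR [ 0.5877 -0.1473  0.0572] [ 0.5877 -0.1467] [ 0.5842 -0.1423] [ 0.5864 -0.1472]
sc1 [0.5295 0.0401 0.0182] [0.5301 0.0401] [0.5302 0.0407] [0.5284 0.0395]
sc2 [0.4535 0.0163 0.0178] [0.4544 0.0159] [0.4535 0.0177] [0.4521 0.0157]
sc3 [ 0.5121 -0.1728  0.0189] [ 0.513  -0.1732] [ 0.5129 -0.173 ] [ 0.511  -0.1737]
tip [253.6793 242.389 ] 0.15876193320102489
```

Request:
{"fn": "carry_out", "kwargs": {"plan": [{"dx":30,"dy":-17,"dz":0,"twist":1,"fingers":1},{"dx":60,"dy":-34,"dz":15,"twist":2,"fingers":1},{"dx":87,"dy":-49,"dz":40,"twist":2,"fingers":1},{"dx":87,"dy":-49,"dz":80,"twist":2,"fingers":1},{"dx":87,"dy":-49,"dz":115,"twist":2,"fingers":1}]}}

```text
clock: 1.87
eef_pos: [0.5688, -0.001, 0.1153]
tool_rot: [0.989, 0.148, 0.001, 0.0]
ft_force: [0.4, -0.9, -1.0]
grip_width: -0.0002
grasp_force: 0.0
```

```bash
cat >> h.py <<'E'
YAW=np.radians(17.4); X=np.array([np.cos(YAW),np.sin(YAW)]); Y=np.array([-X[1],X[0]])
PL=np.array([.4985,.0048]); PR=np.array([.543,-.1373])
def rel():
    o=bot.get_obs(); r=R.from_quat(o['tool_rot']).as_matrix(); p=o['eef_pos']
    print('t',round(o['clock'],2),'z',p[2].round(4),'relL',[(1e3*(p[:2]-PL)@a).round(1) for a in(X,Y)],'relR',[(1e3*(p[:2]-PR)@a).round(1) for a in(X,Y)],'toolyaw',np.degrees(np.arctan2(r[1,0],r[0,0])).round(2),'F',o['ft_force'].round(1))
E
python3 - <<'E'
from h import *
rel()
c=snap('wrist','w2')
for z in (.06,): print(proj(c,[.5433,-.0033,z]),proj(c,bot.get_obs()['eef_pos']))
E
```

```text
t 1.87 z 0.1153 relL [np.float64(65.4), np.float64(-26.6)] relR [np.float64(65.4), np.float64(122.3)] toolyaw 17.04 F [ 0.4 -0.9 -1. ]
[244.50965368 236.97502431] [248.72899067 241.67843048]
```

View pics/w2.png

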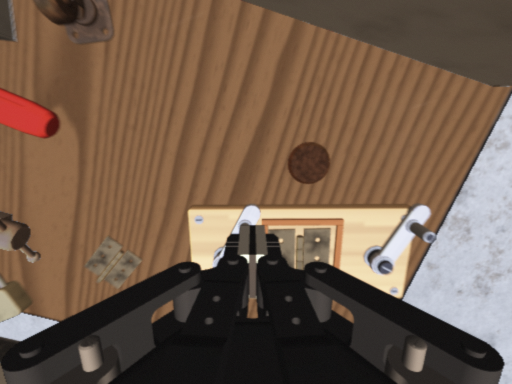

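The shut tip is at about (250,235), just beyond the left peg, which sits behind it. The carton is well clear. I'll descend now.

Request:
{"fn": "carry_out", "kwargs": {"plan": [{"dx":2,"dy":-3,"dz":25,"twist":0,"fingers":1},{"dx":2,"dy":-3,"dz":50,"twist":0,"fingers":1},{"dx":2,"dy":-3,"dz":69,"twist":0,"fingers":1},{"dx":2,"dy":-3,"dz":69,"twist":0,"fingers":1},{"dx":2,"dy":-3,"dz":69,"twist":0,"fingers":1}]}}

```text
clock: 2.33
eef_pos: [0.5681, 0.0015, 0.0475]
tool_rot: [0.989, 0.147, -0.001, -0.0]
ft_force: [-0.7, 0.4, -0.4]
grip_width: -0.0003
grasp_force: 0.0
```

Request:
{"fn": "carry_out", "kwargs": {"plan": [{"dx":-4,"dy":0,"dz":0,"twist":0,"fingers":1},{"dx":-8,"dy":0,"dz":0,"twist":0,"fingers":1},{"dx":-12,"dy":1,"dz":0,"twist":0,"fingers":1},{"dx":-16,"dy":3,"dz":0,"twist":0,"fingers":1},{"dx":-18,"dy":5,"dz":0,"twist":0,"fingers":1}]}}

```text
clock: 2.75
eef_pos: [0.5566, -0.007, 0.0494]
tool_rot: [0.989, 0.148, 0.004, 0.0]
ft_force: [6.0, 1.6, -1.0]
grip_width: 0.0
grasp_force: 2.5
```

```bash
python3 - <<'E'
from h import *
rel()
E
```

```text
t 2.75 z 0.0494 relL [np.float64(51.9), np.float64(-28.6)] relR [np.float64(51.9), np.float64(120.3)] toolyaw 17.08 F [ 6.   1.6 -1. ]
```

Contact is made with about 6 N. I'll continue along the arc.

Request:
{"fn": "carry_out", "kwargs": {"plan": [{"dx":-4,"dy":3,"dz":1,"twist":0,"fingers":1},{"dx":-7,"dy":5,"dz":1,"twist":0,"fingers":1},{"dx":-10,"dy":7,"dz":1,"twist":0,"fingers":1},{"dx":-13,"dy":9,"dz":1,"twist":0,"fingers":1},{"dx":-15,"dy":10,"dz":1,"twist":0,"fingers":1}]}}

```text
clock: 3.17
eef_pos: [0.5425, -0.0213, 0.0471]
tool_rot: [0.989, 0.148, 0.001, 0.0]
ft_force: [2.6, 0.6, 2.8]
grip_width: -0.0
grasp_force: 1.5
```

```bash
python3 - <<'E'
from h import *
rel()
t=snap('top','t2')
a=t['image'][150:260,270:410,::-1]
cv2.imwrite('pics/t2a.png',cv2.resize(a,None,fx=5.7,fy=5.4545,interpolation=cv2.INTER_CUBIC))
E
```

```text
t 3.17 z 0.0471 relL [np.float64(34.2), np.float64(-38.1)] relR [np.float64(34.2), np.float64(110.9)] toolyaw 17.06 F [2.6 0.6 2.8]
```

View pics/t2a.png

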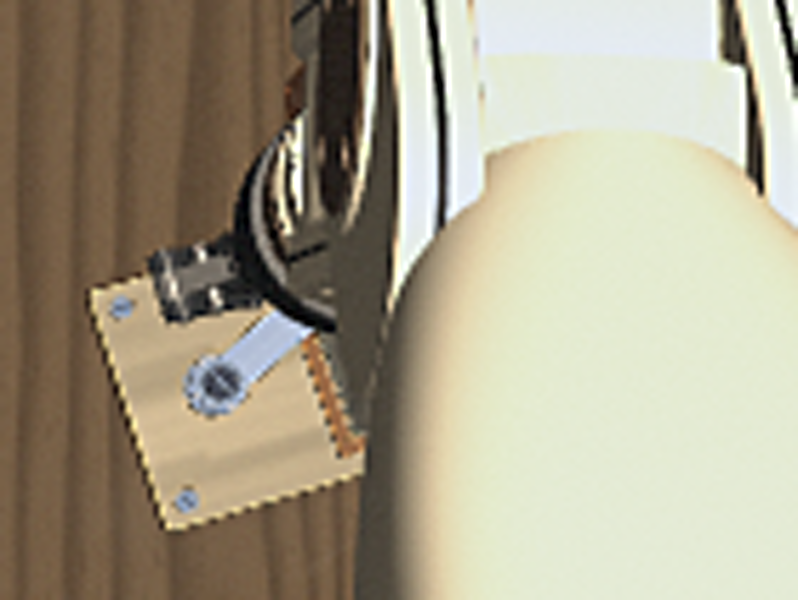

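The arm is at about 24°, which matches the fingertip model (16 mm offset). I'll push to about 5°, then back off and look.

Request:
{"fn": "carry_out", "kwargs": {"plan": [{"dx":-3,"dy":2,"dz":1,"twist":0,"fingers":1},{"dx":-6,"dy":4,"dz":1,"twist":0,"fingers":1},{"dx":-9,"dy":5,"dz":1,"twist":0,"fingers":1},{"dx":-11,"dy":6,"dz":1,"twist":0,"fingers":1},{"dx":-12,"dy":6,"dz":1,"twist":0,"fingers":1}]}}

```text
clock: 3.63
eef_pos: [0.5315, -0.0305, 0.0449]
tool_rot: [0.989, 0.148, -0.001, -0.0]
ft_force: [1.6, -0.1, 0.8]
grip_width: -0.0004
grasp_force: 1.0
```

```bash
python3 - <<'E'
from h import *
rel()
E
```

```text
t 3.63 z 0.0449 relL [np.float64(20.9), np.float64(-43.6)] relR [np.float64(21.0), np.float64(105.3)] toolyaw 17.05 F [ 1.6 -0.1  0.8]
```

Request:
{"fn": "carry_out", "kwargs": {"plan": [{"dx":10,"dy":0,"dz":0,"twist":0,"fingers":1},{"dx":19,"dy":0,"dz":-15,"twist":0,"fingers":1},{"dx":19,"dy":0,"dz":-50,"twist":0,"fingers":1},{"dx":19,"dy":38,"dz":-55,"twist":0,"fingers":1},{"dx":19,"dy":76,"dz":-55,"twist":0,"fingers":1}]}}

```text
clock: 4.05
eef_pos: [0.5736, -0.0965, 0.1025]
tool_rot: [0.989, 0.151, 0.001, 0.0]
ft_force: [1.3, -0.3, 0.5]
grip_width: 0.0001
grasp_force: 0.0
```

Request:
{"fn": "carry_out", "kwargs": {"plan": [{"dx":0,"dy":38,"dz":0,"twist":0,"fingers":1},{"dx":0,"dy":76,"dz":0,"twist":0,"fingers":1},{"dx":0,"dy":80,"dz":0,"twist":0,"fingers":1},{"dx":0,"dy":80,"dz":0,"twist":0,"fingers":1},{"dx":0,"dy":80,"dz":0,"twist":0,"fingers":1}]}}

```text
clock: 4.47
eef_pos: [0.5947, -0.1735, 0.0989]
tool_rot: [0.989, 0.148, -0.002, -0.001]
ft_force: [-0.3, 0.7, 0.4]
grip_width: -0.0
grasp_force: 0.0
```

```bash
python3 - <<'E'
from h import *
rel()
E
```

```text
t 4.47 z 0.0989 relL [np.float64(38.5), np.float64(-198.9)] relR [np.float64(38.5), np.float64(-50.0)] toolyaw 17.01 F [-0.3  0.7  0.4]
```

Request:
{"fn": "carry_out", "kwargs": {"plan": [{"dx":3,"dy":0,"dz":25,"twist":0,"fingers":1},{"dx":3,"dy":0,"dz":45,"twist":0,"fingers":1},{"dx":3,"dy":0,"dz":52,"twist":0,"fingers":1},{"dx":3,"dy":0,"dz":52,"twist":0,"fingers":1},{"dx":3,"dy":0,"dz":52,"twist":0,"fingers":1}]}}

```text
clock: 4.88
eef_pos: [0.5987, -0.1716, 0.0482]
tool_rot: [0.989, 0.149, -0.001, -0.0]
ft_force: [0.2, 0.4, 1.1]
grip_width: 0.0002
grasp_force: 0.0
```

Request:
{"fn": "carry_out", "kwargs": {"plan": [{"dx":0,"dy":-5,"dz":0,"twist":0,"fingers":1},{"dx":0,"dy":-10,"dz":0,"twist":0,"fingers":1},{"dx":0,"dy":-14,"dz":0,"twist":0,"fingers":1},{"dx":0,"dy":-18,"dz":0,"twist":0,"fingers":1},{"dx":0,"dy":-22,"dz":0,"twist":0,"fingers":1}]}}

```text
clock: 5.3
eef_pos: [0.5939, -0.1522, 0.0496]
tool_rot: [0.989, 0.148, 0.001, 0.001]
ft_force: [1.2, -3.1, 0.9]
grip_width: 0.0001
grasp_force: 1.7
```

```bash
python3 - <<'E'
from h import *
rel()
E
```

```text
t 5.3 z 0.0496 relL [np.float64(44.1), np.float64(-178.4)] relR [np.float64(44.1), np.float64(-29.5)] toolyaw 17.05 F [ 1.2 -3.1  0.9]
```

Request:
{"fn": "carry_out", "kwargs": {"plan": [{"dx":0,"dy":-4,"dz":2,"twist":0,"fingers":1},{"dx":0,"dy":-8,"dz":2,"twist":0,"fingers":1},{"dx":0,"dy":-12,"dz":2,"twist":0,"fingers":1},{"dx":0,"dy":-16,"dz":2,"twist":0,"fingers":1},{"dx":0,"dy":-20,"dz":2,"twist":0,"fingers":1}]}}

```text
clock: 5.72
eef_pos: [0.5865, -0.1324, 0.0462]
tool_rot: [0.989, 0.148, -0.0, 0.0]
ft_force: [0.5, -2.6, 2.5]
grip_width: 0.0003
grasp_force: 1.5
```

Request:
{"fn": "carry_out", "kwargs": {"plan": [{"dx":0,"dy":-4,"dz":0,"twist":0,"fingers":1},{"dx":0,"dy":-8,"dz":0,"twist":0,"fingers":1},{"dx":-1,"dy":-12,"dz":0,"twist":0,"fingers":1},{"dx":-2,"dy":-16,"dz":0,"twist":0,"fingers":1},{"dx":-3,"dy":-18,"dz":0,"twist":0,"fingers":1}]}}

```text
clock: 6.13
eef_pos: [0.5784, -0.1159, 0.0462]
tool_rot: [0.989, 0.149, -0.0, -0.0]
ft_force: [0.8, -3.5, 2.7]
grip_width: -0.0002
grasp_force: 1.6
```

```bash
python3 - <<'E'
from h import *
rel()
E
```

```text
t 6.13 z 0.0462 relL [np.float64(40.1), np.float64(-139.1)] relR [np.float64(40.2), np.float64(9.8)] toolyaw 17.09 F [ 0.8 -3.5  2.7]
```

Request:
{"fn": "carry_out", "kwargs": {"plan": [{"dx":0,"dy":10,"dz":-5,"twist":0,"fingers":1},{"dx":5,"dy":10,"dz":-35,"twist":0,"fingers":1},{"dx":28,"dy":-5,"dz":-40,"twist":0,"fingers":1},{"dx":28,"dy":-15,"dz":-40,"twist":0,"fingers":1},{"dx":28,"dy":-15,"dz":-40,"twist":0,"fingers":1}]}}

```text
clock: 6.55
eef_pos: [0.6013, -0.0918, 0.0865]
tool_rot: [0.989, 0.15, 0.0, -0.001]
ft_force: [-0.4, 0.4, -0.3]
grip_width: 0.0001
grasp_force: 0.0
```

Request:
{"fn": "carry_out", "kwargs": {"plan": [{"dx":0,"dy":0,"dz":20,"twist":0,"fingers":1},{"dx":0,"dy":0,"dz":40,"twist":0,"fingers":1},{"dx":0,"dy":0,"dz":40,"twist":0,"fingers":1},{"dx":0,"dy":0,"dz":40,"twist":0,"fingers":1},{"dx":-3,"dy":0,"dz":40,"twist":0,"fingers":1}]}}

```text
clock: 6.97
eef_pos: [0.5983, -0.0949, 0.0464]
tool_rot: [0.989, 0.148, -0.0, -0.0]
ft_force: [0.6, -1.2, 1.1]
grip_width: 0.0003
grasp_force: 0.0
```

```bash
python3 - <<'E'
from h import *
rel()
E
```

```text
t 6.97 z 0.0464 relL [np.float64(65.4), np.float64(-125.0)] relR [np.float64(65.4), np.float64(23.9)] toolyaw 17.06 F [ 0.6 -1.2  1.1]
```

Request:
{"fn": "carry_out", "kwargs": {"plan": [{"dx":-4,"dy":0,"dz":0,"twist":0,"fingers":1},{"dx":-8,"dy":0,"dz":0,"twist":0,"fingers":1},{"dx":-12,"dy":-1,"dz":0,"twist":0,"fingers":1},{"dx":-15,"dy":-3,"dz":0,"twist":0,"fingers":1},{"dx":-18,"dy":-6,"dz":0,"twist":0,"fingers":1}]}}

```text
clock: 7.38
eef_pos: [0.5804, -0.0943, 0.0472]
tool_rot: [0.989, 0.148, 0.002, 0.0]
ft_force: [3.7, 0.4, -1.4]
grip_width: 0.0002
grasp_force: 1.7
```

Request:
{"fn": "carry_out", "kwargs": {"plan": [{"dx":-3,"dy":-3,"dz":2,"twist":0,"fingers":1},{"dx":-6,"dy":-5,"dz":2,"twist":0,"fingers":1},{"dx":-9,"dy":-7,"dz":2,"twist":0,"fingers":1},{"dx":-12,"dy":-9,"dz":2,"twist":0,"fingers":1},{"dx":-14,"dy":-10,"dz":2,"twist":0,"fingers":1}]}}

```text
clock: 7.8
eef_pos: [0.5627, -0.0885, 0.0445]
tool_rot: [0.989, 0.149, 0.0, -0.0]
ft_force: [1.2, 1.1, 2.6]
grip_width: -0.0006
grasp_force: 1.3
```

```bash
python3 - <<'E'
from h import *
rel()
E
```

```text
t 7.8 z 0.0445 relL [np.float64(33.3), np.float64(-108.2)] relR [np.float64(33.4), np.float64(40.7)] toolyaw 17.09 F [1.2 1.1 2.6]
```

Request:
{"fn": "carry_out", "kwargs": {"plan": [{"dx":-3,"dy":-1,"dz":0,"twist":0,"fingers":1},{"dx":-6,"dy":-3,"dz":0,"twist":0,"fingers":1},{"dx":-9,"dy":-4,"dz":0,"twist":0,"fingers":1},{"dx":-11,"dy":-4,"dz":0,"twist":0,"fingers":1},{"dx":-12,"dy":-4,"dz":0,"twist":0,"fingers":1}]}}

```text
clock: 8.22
eef_pos: [0.5495, -0.0885, 0.044]
tool_rot: [0.989, 0.148, -0.001, -0.0]
ft_force: [1.8, 0.7, 0.8]
grip_width: -0.0
grasp_force: 1.0
```

Request:
{"fn": "carry_out", "kwargs": {"plan": [{"dx":10,"dy":0,"dz":-3,"twist":0,"fingers":1},{"dx":15,"dy":0,"dz":-38,"twist":0,"fingers":1},{"dx":0,"dy":-10,"dz":-70,"twist":0,"fingers":1},{"dx":-30,"dy":-20,"dz":-90,"twist":0,"fingers":1},{"dx":-65,"dy":-30,"dz":-105,"twist":0,"fingers":1}]}}

```text
clock: 8.63
eef_pos: [0.4795, -0.0791, 0.1504]
tool_rot: [0.989, 0.149, 0.0, 0.001]
ft_force: [0.5, -1.3, -0.0]
grip_width: -0.0004
grasp_force: 0.0
```

Request:
{"fn": "carry_out", "kwargs": {"plan": [{"dx":-10,"dy":0,"dz":0,"twist":0,"fingers":1},{"dx":-10,"dy":0,"dz":0,"twist":0,"fingers":1},{"dx":-10,"dy":0,"dz":0,"twist":0,"fingers":1},{"dx":-10,"dy":0,"dz":0,"twist":0,"fingers":1},{"dx":-10,"dy":0,"dz":0,"twist":0,"fingers":1}]}}

```text
clock: 9.05
eef_pos: [0.4704, -0.0819, 0.1483]
tool_rot: [0.989, 0.148, -0.001, -0.0]
ft_force: [0.4, 0.9, -0.3]
grip_width: 0.0001
grasp_force: 0.0
```

```bash
python3 - <<'E'
from h import *
rel()
c=snap('wrist','w3')
u0,v0,u1,v1=110,110,390,320
for n,p,z in [('pivL',PL,.042),('pivR',PR,.042)]: print(proj(c,[*p,z]))
cv2.imwrite('pics/w3a.png',cv2.resize(c['image'][130:280,120:390,::-1],None,fx=2.96,fy=2.96,interpolation=cv2.INTER_CUBIC)[:600,:800])
E
```

```text
t 9.05 z 0.1483 relL [np.float64(-52.8), np.float64(-74.3)] relR [np.float64(-52.8), np.float64(74.6)] toolyaw 17.07 F [ 0.4  0.9 -0.3]
[169.08757836 134.2039213 ]
[333.38687953 133.19886574]
```

View pics/w3a.png

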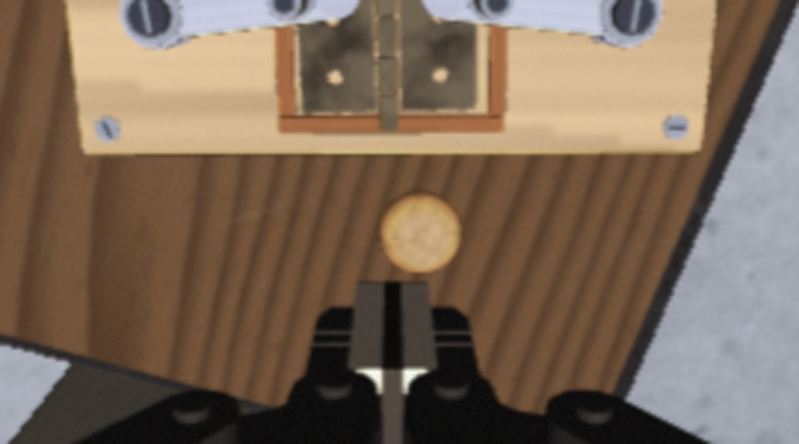

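The arms are close to in line and still slightly open: pivots at (149,12) and (635,12), pegs slightly above them, pale knob undisturbed. I'll measure the arm angles by rectifying this picture onto the arm plane.

```bash
cat >> h.py <<'E'
def rect(c,z,x0=-60,x1=40,y0=-110,y1=110,s=4):
    # jig-frame ortho picture, row=X from x1 down, col=Y from y1 down, origin mid pivots
    M=(PL+PR)/2; xs=np.arange(x1,x0,-1/s); ys=np.arange(y1,y0,-1/s)
    gx,gy=np.meshgrid(xs,ys,indexing='ij')
    P=np.stack([M[0]+(gx*X[0]+gy*Y[0])/1e3,M[1]+(gx*X[1]+gy*Y[1])/1e3,np.full(gx.shape,z)],-1)
    q=(P-np.array(c['eye']))@att(c)@np.array(c['intrinsics']).T
    uv=(q[...,:2]/q[...,2:]).astype(np.float32)
    return cv2.remap(c['image'],uv[...,0],uv[...,1],cv2.INTER_LINEAR),xs,ys
def arms(c):
    im,xs,ys=rect(c,.035)
    f=im.astype(int); m=((f[...,2]-f[...,0]>0)&(f.mean(-1)>150)).astype(np.uint8)
    out={}
    for side in(1,-1):
        pts=[]
        for r in list(range(16,34,2))+list(range(52,60,2)):
            j=np.argmin(abs(ys-side*(75-r))); col=xs[(m[:,j]>0)&(abs(xs)<25)]
            if len(col)>8: pts.append((r,col.max(),col.min()))
        p=np.array(pts); mid=p[:,1:].mean(1); w=p[:,1]-p[:,2]; k=abs(w-np.median(w))<2
        a=np.polyfit(p[k,0],mid[k],1); e1=np.polyfit(p[k,0],p[k,1],1);e2=np.polyfit(p[k,0],p[k,2],1)
        print('side',side,'n',k.sum(),'width',np.median(w).round(1),'deg',np.degrees(np.arctan([a[0],e1[0],e2[0]])).round(2),'X at pivot, at peg, pad',np.polyval(a,[0,45,56]).round(2)); out[side]=p
    return out
def edge(c):
    im,xs,ys=rect(c,.018); f=im.astype(int); P=[]
    for y in range(-95,100,5):
        j=np.argmin(abs(ys-y)); col=cv2.GaussianBlur(im[:,j].mean(-1).reshape(-1,1),(1,5),0).ravel()
        k=(xs<-42)&(xs>-58); g=np.gradient(col); i=np.where(k)[0][np.argmin(g[k])]; P.append((y,xs[i]))
    P=np.array(P); med=np.median(P[:,1]); P=P[abs(P[:,1]-med)<3]; a=np.polyfit(P[:,0],P[:,1],1)
    print('near edge slope deg',np.degrees(np.arctan(a[0])).round(2),'X0',a[1].round(2),len(P))
E
python3 - <<'E'
from h import *
np.set_printoptions(suppress=True)
c=load('w3'); o=arms(c); edge(c); print(o[1].round(1)); print(o[-1].round(1))
E
```

```text
side 1 n 13 width 14.5 deg [6.06 6.38 5.74] X at pivot, at peg, pad [-0.68  4.1   5.27]
side -1 n 13 width 14.5 deg [5.89 6.3  5.48] X at pivot, at peg, pad [-0.82  3.82  4.95]
near edge slope deg 0.35 X0 -50.24 39
[[16.   8.  -6.2]
 [18.   8.5 -6. ]
 [20.   8.8 -5.8]
 [22.   8.8 -5.5]
 [24.   9.  -5.2]
 [26.   9.5 -5. ]
 [28.   9.8 -5. ]
 [30.   9.8 -4.8]
 [32.   9.8 -4.5]
 [52.  12.5 -2.8]
 [54.  12.5 -2.5]
 [56.  12.5 -2. ]
 [58.  12.8 -1.8]]
[[16.   8.  -6.5]
 [18.   8.2 -6.2]
 [20.   8.2 -6. ]
 [22.   8.8 -5.8]
 [24.   9.  -5.5]
 [26.   9.  -5.2]
 [28.   9.2 -5.2]
 [30.   9.5 -4.8]
 [32.   9.8 -4.8]
 [52.  12.2 -2.8]
 [54.  12.2 -2.8]
 [56.  12.5 -2.8]
 [58.  12.2 -2.2]]
```

Left is about 6.2° and right about 5.7°. I'll do the fine push on the left first.

Request:
{"fn": "carry_out", "kwargs": {"plan": [{"dx":35,"dy":-12,"dz":0,"twist":0,"fingers":1},{"dx":70,"dy":-25,"dz":20,"twist":0,"fingers":1},{"dx":83,"dy":-29,"dz":50,"twist":0,"fingers":1},{"dx":83,"dy":-29,"dz":60,"twist":0,"fingers":1},{"dx":83,"dy":-29,"dz":60,"twist":0,"fingers":1}]}}

```text
clock: 9.52
eef_pos: [0.5383, -0.0289, 0.0849]
tool_rot: [0.989, 0.149, -0.004, -0.001]
ft_force: [-0.1, 0.5, 0.8]
grip_width: 0.0003
grasp_force: 0.0
```

Request:
{"fn": "carry_out", "kwargs": {"plan": [{"dx":0,"dy":0,"dz":20,"twist":0,"fingers":1},{"dx":0,"dy":0,"dz":42,"twist":0,"fingers":1},{"dx":0,"dy":0,"dz":42,"twist":0,"fingers":1},{"dx":0,"dy":0,"dz":42,"twist":0,"fingers":1},{"dx":0,"dy":0,"dz":42,"twist":0,"fingers":1}]}}

```text
clock: 9.93
eef_pos: [0.5413, -0.0303, 0.0487]
tool_rot: [0.989, 0.148, 0.001, 0.0]
ft_force: [0.3, 0.2, -0.0]
grip_width: 0.0003
grasp_force: 0.0
```

```bash
python3 - <<'E'
from h import *
rel()
E
```

```text
t 9.93 z 0.0487 relL [np.float64(30.3), np.float64(-46.2)] relR [np.float64(30.3), np.float64(102.7)] toolyaw 17.02 F [ 0.3  0.2 -0. ]
```

Request:
{"fn": "carry_out", "kwargs": {"plan": [{"dx":-4,"dy":0,"dz":2,"twist":0,"fingers":1},{"dx":-8,"dy":0,"dz":2,"twist":0,"fingers":1},{"dx":-11,"dy":0,"dz":2,"twist":0,"fingers":1},{"dx":-12,"dy":0,"dz":2,"twist":0,"fingers":1},{"dx":-12,"dy":0,"dz":2,"twist":0,"fingers":1}]}}

```text
clock: 10.35
eef_pos: [0.5298, -0.0334, 0.0462]
tool_rot: [0.989, 0.148, 0.001, 0.0]
ft_force: [0.4, 0.1, 1.7]
grip_width: -0.0001
grasp_force: 0.6
```

```bash
python3 - <<'E'
from h import *
rel()
E
```

```text
t 10.35 z 0.0462 relL [np.float64(18.5), np.float64(-45.8)] relR [np.float64(18.5), np.float64(103.1)] toolyaw 17.06 F [0.4 0.1 1.7]
```

Request:
{"fn": "carry_out", "kwargs": {"plan": [{"dx":-0.7,"dy":0,"dz":0,"twist":0,"fingers":1},{"dx":-1.4,"dy":0,"dz":0,"twist":0,"fingers":1},{"dx":-1.8,"dy":0,"dz":0,"twist":0,"fingers":1},{"dx":-1.8,"dy":0,"dz":0,"twist":0,"fingers":1},{"dx":-1.8,"dy":0,"dz":0,"twist":0,"fingers":1}]}}

```text
clock: 10.77
eef_pos: [0.5276, -0.0338, 0.0453]
tool_rot: [0.989, 0.148, 0.0, 0.0]
ft_force: [0.7, 0.5, 1.1]
grip_width: 0.0003
grasp_force: 0.9
```

```bash
python3 - <<'E'
from h import *
rel()
E
```

```text
t 10.77 z 0.0453 relL [np.float64(16.3), np.float64(-45.5)] relR [np.float64(16.3), np.float64(103.4)] toolyaw 17.07 F [0.7 0.5 1.1]
```

Request:
{"fn": "carry_out", "kwargs": {"plan": [{"dx":8,"dy":0,"dz":0,"twist":0,"fingers":1},{"dx":14,"dy":0,"dz":-10,"twist":0,"fingers":1},{"dx":14,"dy":0,"dz":-40,"twist":0,"fingers":1},{"dx":14,"dy":30,"dz":-40,"twist":0,"fingers":1},{"dx":14,"dy":58,"dz":-40,"twist":0,"fingers":1}]}}

```text
clock: 11.18
eef_pos: [0.5591, -0.0847, 0.0867]
tool_rot: [0.989, 0.15, 0.001, 0.0]
ft_force: [-0.4, 0.9, 0.2]
grip_width: 0.0
grasp_force: 0.0
```

Request:
{"fn": "carry_out", "kwargs": {"plan": [{"dx":0,"dy":0,"dz":0,"twist":0,"fingers":1},{"dx":0,"dy":0,"dz":20,"twist":0,"fingers":1},{"dx":0,"dy":0,"dz":40,"twist":0,"fingers":1},{"dx":0,"dy":0,"dz":40,"twist":0,"fingers":1},{"dx":0,"dy":0,"dz":40,"twist":0,"fingers":1}]}}

```text
clock: 11.6
eef_pos: [0.5559, -0.0846, 0.0436]
tool_rot: [0.989, 0.148, -0.003, -0.001]
ft_force: [-0.2, 0.5, 0.5]
grip_width: 0.0001
grasp_force: 0.0
```

```bash
python3 - <<'E'
from h import *
rel()
E
```

```text
t 11.6 z 0.0436 relL [np.float64(28.0), np.float64(-102.5)] relR [np.float64(28.1), np.float64(46.4)] toolyaw 17.07 F [-0.2  0.5  0.5]
```

Request:
{"fn": "carry_out", "kwargs": {"plan": [{"dx":-4,"dy":0,"dz":0,"twist":0,"fingers":1},{"dx":-7,"dy":0,"dz":0,"twist":0,"fingers":1},{"dx":-9,"dy":0,"dz":0,"twist":0,"fingers":1},{"dx":-10,"dy":0,"dz":0,"twist":0,"fingers":1},{"dx":-10,"dy":0,"dz":0,"twist":0,"fingers":1}]}}

```text
clock: 12.02
eef_pos: [0.549, -0.0881, 0.0463]
tool_rot: [0.989, 0.148, 0.001, 0.0]
ft_force: [0.8, -0.0, 0.7]
grip_width: -0.0001
grasp_force: 0.4
```

```bash
python3 - <<'E'
from h import *
rel()
E
```

```text
t 12.02 z 0.0463 relL [np.float64(20.4), np.float64(-103.7)] relR [np.float64(20.5), np.float64(45.2)] toolyaw 17.07 F [ 0.8 -0.   0.7]
```

Request:
{"fn": "carry_out", "kwargs": {"plan": [{"dx":-1,"dy":0,"dz":0,"twist":0,"fingers":1},{"dx":-2,"dy":0,"dz":0,"twist":0,"fingers":1},{"dx":-3,"dy":0,"dz":0,"twist":0,"fingers":1},{"dx":-3.3,"dy":0,"dz":0,"twist":0,"fingers":1},{"dx":-3.3,"dy":0,"dz":0,"twist":0,"fingers":1}]}}

```text
clock: 12.43
eef_pos: [0.5454, -0.0892, 0.0455]
tool_rot: [0.989, 0.148, 0.0, 0.0]
ft_force: [1.7, -0.6, 1.1]
grip_width: 0.0001
grasp_force: 0.9
```

```bash
python3 - <<'E'
from h import *
rel()
E
```

```text
t 12.43 z 0.0455 relL [np.float64(16.7), np.float64(-103.7)] relR [np.float64(16.7), np.float64(45.2)] toolyaw 17.07 F [ 1.7 -0.6  1.1]
```

Request:
{"fn": "carry_out", "kwargs": {"plan": [{"dx":8,"dy":0,"dz":0,"twist":0,"fingers":1},{"dx":14,"dy":0,"dz":-30,"twist":0,"fingers":1},{"dx":0,"dy":-10,"dz":-65,"twist":0,"fingers":1},{"dx":-30,"dy":-20,"dz":-85,"twist":0,"fingers":1},{"dx":-65,"dy":-30,"dz":-105,"twist":0,"fingers":1}]}}

```text
clock: 12.85
eef_pos: [0.475, -0.0792, 0.1512]
tool_rot: [0.989, 0.149, 0.0, 0.0]
ft_force: [0.6, 0.1, 0.2]
grip_width: 0.0
grasp_force: 0.0
```

Request:
{"fn": "carry_out", "kwargs": {"plan": [{"dx":-5,"dy":0,"dz":0,"twist":0,"fingers":1},{"dx":-5,"dy":0,"dz":0,"twist":0,"fingers":1},{"dx":-5,"dy":0,"dz":0,"twist":0,"fingers":1},{"dx":-5,"dy":0,"dz":0,"twist":0,"fingers":1},{"dx":-5,"dy":0,"dz":0,"twist":0,"fingers":1}]}}

```text
clock: 13.27
eef_pos: [0.47, -0.0808, 0.1491]
tool_rot: [0.989, 0.149, -0.001, -0.0]
ft_force: [0.4, 0.4, 0.4]
grip_width: -0.0001
grasp_force: 0.0
```

```bash
python3 - <<'E'
from h import *
rel()
c=snap('wrist','w4'); arms(c); edge(c)
im,xs,ys=rect(c,.018,x0=-85,x1=70); cv2.imwrite('pics/w4r.png',cv2.resize(im[:,:,::-1],(800,564)))
E
```

```text
t 13.27 z 0.1491 relL [np.float64(-52.8), np.float64(-73.2)] relR [np.float64(-52.8), np.float64(75.7)] toolyaw 17.08 F [0.4 0.4 0.4]
side 1 n 13 width 14.8 deg [-0.08  0.31 -0.47] X at pivot, at peg, pad [-0.38 -0.44 -0.45]
side -1 n 13 width 14.5 deg [1.09 1.89 0.29] X at pivot, at peg, pad [-0.91 -0.05  0.16]
near edge slope deg -0.02 X0 -50.22 39
```

Left is about 0.1° and right about 0.8°. One last look at the scene before handing in.

View pics/w4r.png

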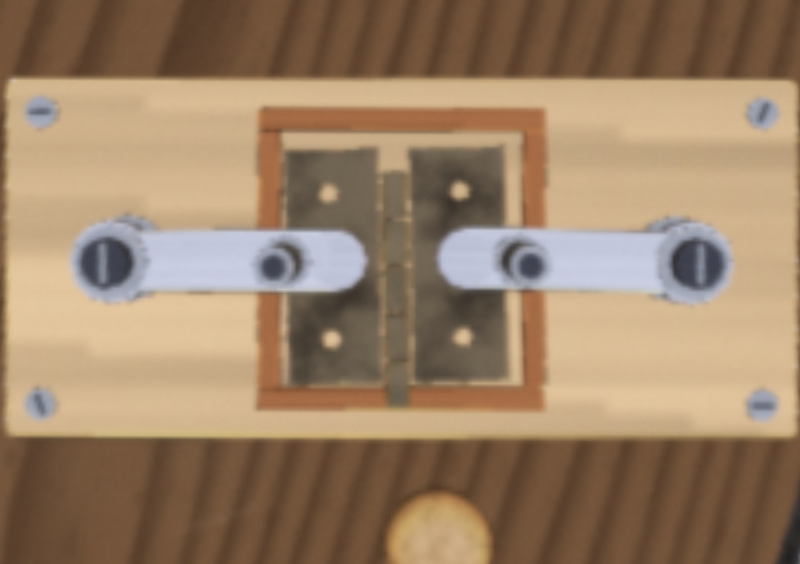

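The rectified picture shows both arms lying in one line at row ~262. Their tips are over the middle of each leaf, at columns 350 and 455. The hinge is still in its nest, the pale knob hasn't moved, and the robot is clear of everything.

```bash
python3 -c "
from h import *
print(job_done())"
```

```text
the job is handed in; nothing more can be done
None
```

The job is handed in: both swing arms now point at each other across the hinge, left within about 0.1° and right within about 1° by the wrist camera, with the hinge still in its nest and the whole job done in about 13 s.

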